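# Load a drilled bar into the mark reader and slide its carriage home

## Robot

A 6-joint arm with a two-finger parallel gripper is mounted at the origin on a cart in front of the work surface, level with it; the furniture and walls round the work are solid. World frame = base frame: x ahead of the robot, y to its left, z up, the work surface at z = 0. Lengths are in mm, angles in rad, forces in N, time in s.
With the tool pointing down it reaches from about 275 to 750 mm from the base axis. Payload 10.2 kg.
Tool frame: the origin (TCP) lies between the finger pads; the fingertips stand 17 mm ahead of it and the grasp point (between the pads) lies 2 mm behind it; z points along the fingers, y is the line along which they close (so a half turn about z gives the same grasp; the last joint's range is limited). The gripper opens to 85 mm and grips with 20 to 120 N. Pads are 22 mm wide; open, the fingers measure 114 mm over their backs; the gripper's body (76 mm by 85 mm) begins 54 mm behind the grasp point. The pads swing forward as they close: fully open they stand 13 mm farther back than shut.
Start: joints at [0.997, 0.313, 1.498, -0, 1.331, -0.223], TCP at [180.429, 493.028, 248.294] pointing down, gripper open.
Joint ranges: [-2.94, 2.94], [-0.97, 2.17], [0.19, 2.56], [-1.23, 4.37], [0.02, 3.11], [-2.88, 2.88]. Speed limits (rad/s): [2.39, 2.39, 3.01, 3.14, 3.14, 3.14].

## Interface

Orientations are given as a unit quaternion [w, x, y, z].
In Python, from rig import * gives the robot as it stands.
- The arm moves only by the tool step_arm, never from a script. Its argument "commands" is text: rows parted by semicolons, each of 7 numbers parted by spaces: the opening, from 0 (shut) to 1 (fully open), then the shift along the tool's x, y, z in cm, then the turn, a rotation vector about the tool's x, y, z in rad. In form: hand x y z rx ry rz; .... A call has 1 to 20 rows; each row is the pose to reach, as a shift and turn from the pose commanded when the call began, along the tool's axes at that moment; what a row does not reach only later rows make up. A row lasts 1/12 s, in which the tool goes at most 41.7 mm and 7.16 degrees, less where a joint would pass 70% of its speed; a pose out of reach is approached as far as the arm can. A call with a gripper value outside its range is refused whole. The fingers move at their own pace and stop on an object; "newtons" is the grip in N (left out, the last holds). Time passes only in rows, so rows that repeat a pose let the fingers close. It gives the time, the measured TCP pose, the force, the opening and the grip force at its end, in the units of the state.
- sense(): the state, without advancing time (a new reading comes with each control period).
- capture(name): name is "scene" or "top"; returns the picture (480x640x3 uint8, red, green, blue); there is no depth.
- camera_model(name): a dict with "mtx" (3x3 intrinsics, pixels), "k1" (the pictures are not rectified: a ray, as slopes to the right and down, at radius r is drawn at 1 + k1 r^2 times it, then the intrinsics apply), "eye" and "rotation" of the camera in the world. Camera axes: x right, y down, z forward; pixel columns grow to the right and rows downward; lengths in mm; the calibration is good to about 2 mm. A picture is of the moment at which its call begins. camera_model takes no time and is no camera call.
- finish_job(): hands the job in; it is judged then, once.
Trained networks look in the newest picture that a camera, given by its name, has taken for a name from the list of things; names that differ only in an ending like _2 or _b are one class to them, and where a whole thing is asked for, a point or a joint stands for the part that bears it (a point fixed in the world has none). Each returns a list of dicts, best first, with "score" (0 to 1); they miss things now and then, are a little off and sometimes report something else, mostly with a low value. They report only what shows in the picture. A call takes as long as a camera call.
- search_frame(camera, label): "rect" ([centre column, centre row, width, height] in pixels, round what is visible of it).
- trace(camera, label): "mask" (480x640 bool, what is visible of it) and "rect" ([centre column, centre row, width, height] in pixels, round what is visible of it).
- spot_point(camera, label): "xy" ([column, row] in pixels: a listed point, or the origin of a listed thing).
The state is a dict: "time_s": time; "joints": joint angles; "dq": joint speeds; "tau": joint torques, N m; "eef_pos": TCP position; "ee_rot": TCP orientation; "force": force on the tool from outside, world axes, zero at the start; "wrist_torque": the same for the moment, N m; "grip_width": opening from 0.0 (shut) to 1.0 (fully open); "grip_force": force on a finger pad.
Only numpy, scipy, OpenCV 4.12 (cv2) and the standard library are available. Lean on these libraries where they do the work, as an engineer would, in place of code of your own. Each camera call takes 0.05 s, during which the arm holds its last target. There are 200 camera calls.

## Task

Load the mark reader: take the short drilled bar that lies on the bench, tight against the long one, to the left of the reader (not one of the bars fixed on the laser's plate), lay it flat in the cross nest on the reader's carriage and let go of it, then slide the carriage fully home under the hood, against its end stop, with the bar still lying in the nest. The wide carriage runs on one short saddle and binds when pushed towards one side, so push it steadily on its centre line and do not force it.

Things in the scene. Friction and masses are not known exactly. Their poses are not given: they have to be found in the camera images.
- reader: Mark reader, fixed: flat aluminium bed 282x160 mm, top 18 mm up, with one steel rail along its middle and a white box hood over the far end. Origin on the worktop; x along the rail to the hood, y left, z up. Bed x -155 to +127 mm. Its parts outside the hood are lower than the carriage plate (two stop screws at the bed's front end, x=-149, y=+-45, are 36 mm high).
- mouth (a point): Middle of the lower edge of the hood's front wall, 92 mm above the worktop, at reader x=+14 mm; axes as the reader's. The hood (126 long, 170 wide) is open below this edge, 160 mm wide; the wall rises straight from it to 160 mm. A camera stands on the hood's far half, up to 245 mm.
- carriage: Carriage, 0.4 to 0.65 kg: aluminium plate 100 mm (x) by 150 (y), 7 thick, held on the rail by one saddle only 30 mm long; slides along reader x, cannot be lifted off. Origin: under the plate's middle, on the rail, 33 mm up; x to the hood, y left. Starts outside the hood at reader x -95 to -60; home, against the end stop, at +72.
- lip (a point): Middle of the outer (robot) side of the carriage's push lip, 51 mm above the worktop; carriage axes. The lip is a plain upright wall, 150 mm wide, 5 thick, its top 62 mm up, its foot 40. Push it towards +x: 2 to 6 N within 15 mm of the middle; beyond 30 to 40 mm it skews (5 deg) and jams at any force, till pushed at the middle again. Home, it is 8 mm inside the mouth, where an upright tool hits the hood.
- nest (a point): Centre of the nest floor (the plate's upper face, 40 mm above the worktop), 50 mm beyond the lip's outer side; carriage axes. The short bar lies along y between two black end cups at |y| 42 to 70 mm, 10 high: side cheeks 23 mm apart at the floor, end cheeks 133 apart, all sloping outward 15 deg. At |y| under 42 there is flat plate only, for fingers.
- short_bar_center (a point): Centre, half-way up (7 mm), of the short cream plastic bar with two drilled holes: 20 mm wide (x), 130 long (y), 14 high, 0.04 kg, flat on the worktop. At first the long bar all but touches its +x side; its -x side is free. Either way round fits the nest.
- long_bar_center (a point): Centre (6 mm up) of the long narrow cream plastic bar: 14 mm wide (x), 165 long (y), 15 high, 0.045 kg, loose, not needed, may be moved. At first it lies beside the short bar, parallel; its +y end stands 32 to 36 mm beyond the short bar's +y end, the other ends about flush.

How it is judged (in metres and radians):
On the way:
1. the short bar lies flat in the carriage's nest, released, with the carriage still outside the hood (x of short_bar_center in the frame of nest between -0.004 and 0.004 m and y of short_bar_center in the frame of nest between -0.005 and 0.005 m and z of short_bar_center in the frame of nest below 0.0095 m and angle between the y axis of short_bar_center and the y axis of nest, either way round below 0.07 rad and contact force between the fingers and short_bar below 0.1 N and x of nest in the frame of reader below 0 m), for 0.2 s.
At the end, for the whole second after the job is handed in: The carriage rests within about 3 mm of its end stop (nest at reader x above 68.5 mm, 72 being home) and the short bar lies flat in the nest: its centre within 4 mm along x and 5 mm along y of the nest's centre, less than 9.5 mm above the nest floor (7 when seated), turned less than 4 degrees (x of nest in the frame of reader above 0.0685 m and x of short_bar_center in the frame of nest between -0.004 and 0.004 m and y of short_bar_center in the frame of nest between -0.005 and 0.005 m and z of short_bar_center in the frame of nest below 0.0095 m and angle between the y axis of short_bar_center and the y axis of nest, either way round below 0.07 rad and linear speed of carriage below 0.01 m/s); the robot touches nothing.
It fails at once if the carriage is forced: more than 60 N between the fingers or arm and the carriage (contact force between any of the fingers, the arm and carriage above 60 N).
It also fails if it takes over 54 s, if anything falls off the work surface, if the arm or the gripper's body presses on something with over 40 N, if the wrist force passes 120 N, or if a joint passes its speed limit or range.

## Working session

There is one attempt and no reset: what is moved stays moved. The work goes in short steps, Python scripts to look and compute and a tool call to move; the robot and the scene stay as the last step left them, time stands still between calls to the robot, and variables do not carry over. Pictures are saved under pics/ and viewed, at most 10 in all, crops included, and the job is handed in when it is done.

Besides the shell and the picture viewer there is one more tool, called as name(argument=value, ...), one argument or row to a line, values as JSON. step_arm: Moves the arm, as the interface text tells. Its arguments: {"type":"object","properties":{"commands":{"type":"string"},"newtons":{"type":"number"}},"required":["commands"]}

```bash
ls; mkdir -p pics; cat > h.py <<'E'
from rig import *
import numpy as np, cv2
def ray(cam,uv):
    m=camera_model(cam);K=np.array(m["mtx"]);p=np.linalg.inv(K)@[uv[0],uv[1],1];d=p[:2]/p[2]
    s=d.copy()
    for _ in range(30): s=d/(1+m["k1"]*(s@s))
    return np.array(m["eye"]),np.array(m["rotation"])@np.array([s[0],s[1],1.])
def at_z(cam,uv,z):
    e,r=ray(cam,uv); return e+r*(z-e[2])/r[2]
def proj(cam,P):
    m=camera_model(cam);c=np.array(m["rotation"]).T@(np.array(P,float)-m["eye"]);s=c[:2]/c[2]
    s=s*(1+m["k1"]*(s@s)); return (np.array(m["mtx"])@[s[0],s[1],1])[:2]
E
python3 - <<'E'
from h import *
for c in("top","scene"):
    im=capture(c);cv2.imwrite(f"pics/{c}0.png",im[:,:,::-1]);m=camera_model(c);print(c,np.round(m["eye"]),np.round(m["rotation"],2).tolist(),m["mtx"],m["k1"])
    for l,z in(("short_bar_center",7),("long_bar_center",6),("nest",40),("lip",51),("mouth",92),("carriage",33),("reader",0)):
        for d in spot_point(c,l)[:2]: print(l,round(d["score"],2),np.round(d["xy"]),np.round(at_z(c,d["xy"],z),1))
print(sense())
E
```

```text
pics
top [399. 147. 922.] [-0.05, 0.71, -0.7, 0.06] [[520.48955263   0.         315.46300055]
 [  0.         520.48955263 236.21001439]
 [  0.           0.           1.        ]] -0.12602420058796648Traceback (most recent call last):
  File "<stdin>", line 5, in <module>
  File "h.py", line 9, in at_z
    e,r=ray(cam,uv); return e+r*(z-e[2])/r[2]
        ~~~^^^^^^^^
  File "h.py", line 7, in ray
    return np.array(m["eye"]),np.array(m["rotation"])@np.array([s[0],s[1],1.])
                              ~~~~~~~~~~~~~~~~~~~~~~~^~~~~~~~~~~~~~~~~~~~~~~~~
ValueError: matmul: Input operand 1 has a mismatch in its core dimension 0, with gufunc signature (n?,k),(k,m?)->(n?,m?) (size 3 is different from 4)
```

```bash
sed -i 's/np.array(m\["rotation"\])/Rm(m)/g' h.py; cat >> h.py <<'E'
from scipy.spatial.transform import Rotation as Ro
def Rm(m): return Ro.from_quat(m["rotation"],scalar_first=True).as_matrix()
E
python3 - <<'E'
from h import *
for c in("top","scene"):
    im=capture(c);cv2.imwrite(f"pics/{c}0.png",im[:,:,::-1]);m=camera_model(c);print(c,np.round(m["eye"]),np.round(m["rotation"],3))
    for l,z in(("short_bar_center",7),("long_bar_center",6),("nest",40),("lip",51),("mouth",92),("carriage",33),("reader",0)):
        for d in spot_point(c,l)[:2]: print(l,round(d["score"],2),np.round(d["xy"]),np.round(at_z(c,d["xy"],z),1))
print(sense())
E
```

```text
top [399. 147. 922.] [-0.054  0.714 -0.695  0.059]
short_bar_center 0.75 [247. 254.] [511.5 262.7   7. ]
long_bar_center 0.78 [248. 239.] [539.  263.8   6. ]
nest 0.72 [352. 229.] [555.   80.9  40. ]
lip 0.69 [246. 251.] [511.6 260.7  51. ]
lip 0.66 [356. 258.] [503.8  74.4  51. ]
mouth 0.61 [350. 176.] [634.4  88.1  92. ]
carriage 0.6 [355. 229.] [557.3  75.2  33. ]
reader 0.86 [347. 195.] [625.4  87.6   0. ]
scene [ 857. -108.  851.] [-0.223  0.876  0.416 -0.099]
short_bar_center 0.77 [366. 229.] [518.2 269.5   7. ]
long_bar_center 0.64 [378. 234.] [539.2 278.8   6. ]
nest 0.73 [287. 295.] [544.4  81.8  40. ]
lip 0.74 [265. 273.] [497.3  75.7  51. ]
carriage 0.7 [294. 299.] [554.4  87.2  33. ]
carriage 0.41 [265. 270.] [485.   82.9  33. ]
{'time_s': 0.9, 'joints': array([ 9.96638354e-01,  3.12932363e-01,  1.49767211e+00, -3.23215088e-05,
        1.33100487e+00, -2.23417580e-01]), 'dq': array([-0.0006205 ,  0.0002571 , -0.0001829 ,  0.00028867, -0.00052401,
        0.00044158]), 'tau': array([ 2.44479794e-03, -4.12152851e+01, -2.59894556e+01, -4.04691662e-05,
        5.15880329e-04, -5.60593023e-06]), 'eef_pos': array([180.42195222, 493.03996452, 248.28811898]), 'ee_rot': array([ 1.12272001e-05,  1.74468888e-01,  9.84662687e-01, -1.37833472e-05]), 'force': array([0.15039294, 0.53125395, 0.40326928]), 'wrist_torque': array([0.00322149, 0.01948969, 0.01405422]), 'grip_force': 0.0, 'grip_width': 0.9973155881071222}
```

View pics/top0.png

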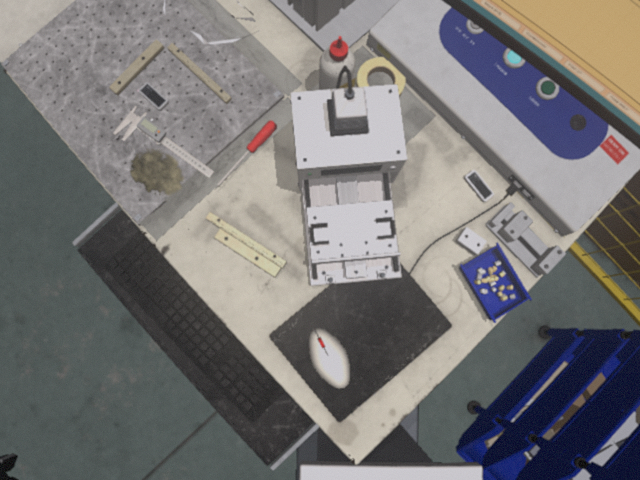

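View pics/scene0.png

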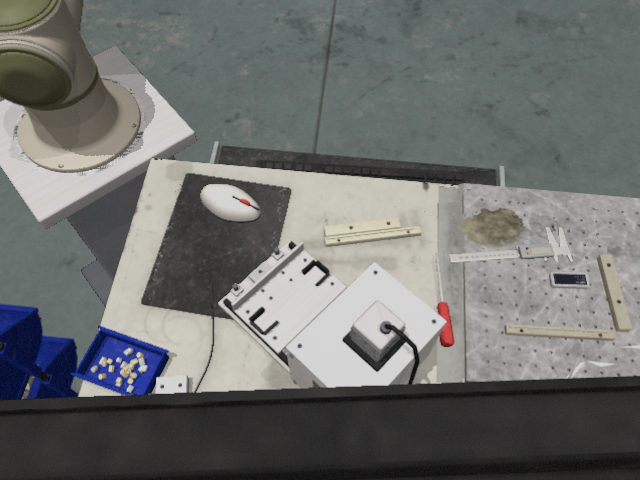

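```bash
python3 - <<'E'
from h import *
im=cv2.imread("pics/top0.png")
a=cv2.resize(im[205:285,200:292],None,fx=4,fy=4,interpolation=cv2.INTER_CUBIC)
b=cv2.resize(im[165:290,295:412],None,fx=3.4,fy=3.4,interpolation=cv2.INTER_CUBIC)
H=max(a.shape[0],b.shape[0]);o=np.zeros((H,a.shape[1]+b.shape[1]+5,3),np.uint8);o[:a.shape[0],:a.shape[1]]=a;o[:b.shape[0],-b.shape[1]:]=b
print(o.shape);cv2.imwrite("pics/crop1.png",o)
for c in("top","scene"):
  capture(c)
  for l,z in(("short_bar_center",14),("long_bar_center",15)):
    for d in trace(c,l)[:2]:
      m=d["mask"].astype(np.uint8);cn=max(cv2.findContours(m,0,2)[0],key=cv2.contourArea)[:,0].astype(float)
      P=np.array([at_z(c,p,z)[:2] for p in cn],np.float32);r=cv2.minAreaRect(P);print(c,l,round(d["score"],2),np.round(d["rect"]),r)
  for l in("reader","carriage"):
    for d in trace(c,l)[:1]: print(c,l,d["score"],np.round(d["rect"]))
E
```

```text
(425, 771, 3)
top short_bar_center 0.84 [248. 254.  64.  46.] ((513.2289428710938, 263.20062255859375), (131.6576690673828, 21.898944854736328), 58.58917999267578)
top long_bar_center 0.7 [247. 241.  81.  53.] ((535.5281982421875, 266.76953125), (164.24240112304688, 16.73558235168457), 58.676578521728516)
top long_bar_center 0.26 [348. 177. 117. 222.] ((670.64697265625, 80.15914916992188), (406.3669738769531, 203.85508728027344), 6.575558662414551)
top reader 0.91 [350. 176. 116. 223.]
top carriage 0.57 [353. 232.  92.  68.]
scene short_bar_center 0.92 [362. 228.  74.  14.] ((513.9401245117188, 263.3185729980469), (130.11331176757812, 24.49303436279297), 57.99125671386719)
scene short_bar_center 0.34 [286. 296. 113. 109.] ((535.6847534179688, 90.83792114257812), (115.00224304199219, 164.51788330078125), 6.90972900390625)
scene long_bar_center 0.97 [375. 235.  94.  22.] ((538.9201049804688, 266.4666748046875), (165.42819213867188, 23.128780364990234), 59.144615173339844)
scene reader 0.71 [331. 313. 227. 145.]
scene carriage 0.89 [289. 299. 112. 113.]
```

View pics/crop1.png

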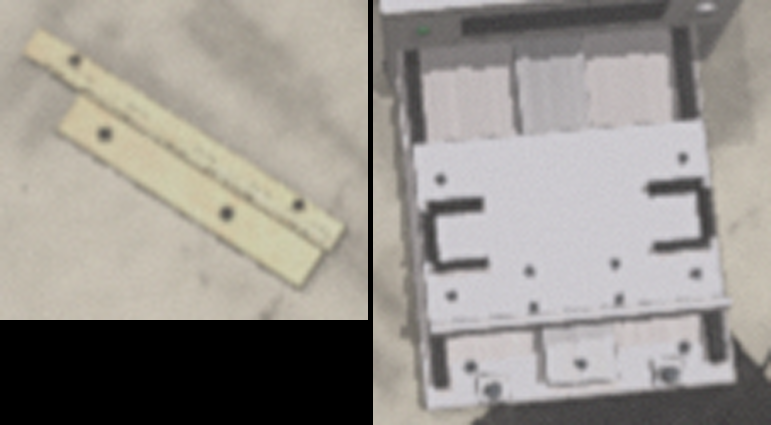

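```bash
cat >> h.py <<'E'
def pose(yaw_y,tilt=0):
    """tool down with tool y at heading yaw_y (deg); then turned about own y by tilt deg"""
    h=np.radians(yaw_y);y=np.array([np.cos(h),np.sin(h),0]);z=np.array([0,0,-1.]);x=np.cross(y,z)
    return Ro.from_matrix(np.c_[x,y,z])*Ro.from_rotvec([0,np.radians(tilt),0])
def delta(p,R,p0=None,R0=None):
    s=sense();p0=s["eef_pos"] if p0 is None else p0
    R0=Ro.from_quat(s["ee_rot"],scalar_first=True) if R0 is None else R0
    return np.round(np.r_[R0.inv().apply(np.array(p)-p0)/10,(R0.inv()*R).as_rotvec()],3)
E
python3 - <<'E'
from h import *
f=lambda x,y:np.array([(x-373)/3.4+295,y/3.4+165])
W=lambda x,y,z:at_z("top",f(x,y),z)[:2]
def yaw(a,b): d=a-b; return np.degrees(np.arctan2(d[1],d[0]))-90
L,Rr=W(433,237,50),W(708,218,50);print("cups",L,Rr,(L+Rr)/2,yaw(L,Rr),np.linalg.norm(L-Rr))
L,Rr=W(430,328,62),W(730,303,62);print("lip",L,Rr,(L+Rr)/2,yaw(L,Rr),np.linalg.norm(L-Rr))
L,Rr=W(415,145,40),W(703,122,40);print("front",L,Rr,(L+Rr)/2,yaw(L,Rr),np.linalg.norm(L-Rr))
L,Rr=W(427,409,18),W(737,378,18);print("bed",L,Rr,(L+Rr)/2,yaw(L,Rr),np.linalg.norm(L-Rr))
yb=np.array([np.cos(np.radians(58.6)),np.sin(np.radians(58.6))])
g=np.array([536.5,266.7])+70*yb;print("grasp",g)
R=pose(-31.4)
print(delta([*g,90],R),delta([*g,20],R))
R0=pose(-31.4);print("shift",delta([*(g+[46,-10.6]),30],R,np.r_[g,20],R))
print(sense()["time_s"])
E
```

```text
cups [542.20169997 147.94236647] [555.77284951  10.06368358] [548.98727474  79.00302502] 5.621413055750523 138.544964886736
lip [495.13162944 148.15886045] [511.44455851   0.91468352] [503.28809397  74.53677199] 6.321919799438973 148.14506166264763
front [591.09310574 158.43227571] [607.52717909  11.13153917] [599.31014241  84.78190744] 6.366058528009489 148.214661047076
bed [458.43607543 148.58693439] [478.41292065 -10.31209595] [468.42449804  69.13741922] 7.165652031214975 160.1498554146605
grasp [572.97067423 326.44855581]
[-42.585  -2.149  15.83   -0.      0.      1.768] [-42.585  -2.149  22.83   -0.      0.      1.768]
shift [ 1.492  4.479 -1.     0.     0.     0.   ]
1.4
```

step_arm(
  commands="0.7 -42.6 -2.15 13 0 0 1.768; 0.7 -42.6 -2.15 13 0 0 1.768; 0.7 -42.6 -2.15 13 0 0 1.768; 0.7 -42.6 -2.15 13 0 0 1.768; 0.7 -42.6 -2.15 13 0 0 1.768; 0.7 -42.6 -2.15 13 0 0 1.768; 0.7 -42.6 -2.15 13 0 0 1.768; 0.7 -42.6 -2.15 13 0 0 1.768; 0.7 -42.6 -2.15 13 0 0 1.768; 0.7 -42.6 -2.15 13 0 0 1.768; 0.7 -42.6 -2.15 13 0 0 1.768; 0.7 -42.6 -2.15 13 0 0 1.768; 0.7 -42.6 -2.15 13 0 0 1.768; 0.7 -42.6 -2.15 15 0 0 1.768; 0.7 -42.6 -2.15 17 0 0 1.768; 0.7 -42.6 -2.15 17 0 0 1.768; 0.7 -42.6 -2.15 17 0 0 1.768; 0.7 -42.6 -2.15 17 0 0 1.768",
  newtons=40,
)

```text
time_s: 2.9
eef_pos: [573.6, 326.7, 79.5]
ee_rot: [0.0, 0.872, 0.49, 0.001]
force: [-0.6, -1.0, 0.7]
grip_width: 0.695
grip_force: 0.0
```

step_arm(
  commands="0.7 0 0 4 0 0 0; 0.7 0 0 5.9 0 0 0; 0.7 0 0 5.9 0 0 0; 0.1 0 0 5.9 0 0 0; 0.1 0 0 5.9 0 0 0; 0.1 0 0 5.9 0 0 0; 0.1 0 0 5.9 0 0 0; 0.1 0 0 5.9 0 0 0; 0.1 0 0 5.9 0 0 0; 0.1 0 0 5.9 0 0 0; 0.1 0 0 5.9 0 0 0",
  newtons=40,
)

```text
time_s: 3.82
eef_pos: [574.1, 326.8, 21.4]
ee_rot: [0.0, 0.872, 0.489, 0.002]
force: [-1.0, -1.4, 6.4]
grip_width: 0.146
grip_force: 40.7
```

step_arm(
  commands="0.1 0 0 -1 0 0 0; 0.1 0 0 -1 0 0 0; 0.1 0.5 1.5 -1 0 0 0; 0.1 1 3 -1 0 0 0; 0.1 1.5 4.5 -1 0 0 0; 0.1 1.5 4.5 -1 0 0 0; 0.1 1.5 4.5 -0.2 0 0 0; 0.1 1.5 4.5 -0.2 0 0 0; 0.5 1.5 4.5 -0.2 0 0 0; 0.5 1.5 4.5 -0.2 0 0 0; 0.5 1.5 4.5 -0.2 0 0 0; 0.5 1.5 4.5 -0.2 0 0 0; 0.5 1.5 4.5 -4 0 0 0; 0.5 1.5 4.5 -7 0 0 0; 0.5 1.5 4.5 -10 0 0 0; 0.5 1.5 4.5 -10 0 0 0",
)

```text
time_s: 5.15
eef_pos: [621.5, 316.7, 126.5]
ee_rot: [0.001, 0.872, 0.49, 0.005]
force: [0.7, 0.9, 0.7]
grip_width: 0.498
grip_force: 0.0
```

```bash
python3 - <<'E'
from h import *
for c in("scene","top"):
  im=capture(c);cv2.imwrite(f"pics/{c}1.png",im[:,:,::-1])
  for l,z in(("short_bar_center",14),("long_bar_center",15)):
    for d in trace(c,l)[:2]:
      m=d["mask"].astype(np.uint8);cn=max(cv2.findContours(m,0,2)[0],key=cv2.contourArea)[:,0].astype(float)
      P=np.array([at_z(c,p,z)[:2] for p in cn],np.float32);print(c,l,round(d["score"],2),np.round(d["rect"]),cv2.minAreaRect(P))
  for d in spot_point(c,"short_bar_center")[:2]: print(d["score"],at_z(c,d["xy"],7))
s=sense();print(s["time_s"],s["eef_pos"],s["joints"])
R=pose(-31.4)
for z in (80,21): print(delta([513.5,263.3,z],R))
E
```

```text
scene short_bar_center 0.82 [364. 228.  74.  19.] ((514.9646606445312, 262.2713623046875), (130.0279083251953, 26.517961502075195), 58.74957275390625)
scene short_bar_center 0.65 [287. 296. 118. 115.] ((536.148193359375, 91.11951446533203), (114.07208251953125, 163.88311767578125), 6.809324741363525)
scene long_bar_center 0.86 [388. 259.  94.  24.] ((584.73095703125, 254.75384521484375), (164.85330200195312, 18.5117244720459), 58.941246032714844)
0.77 [515.94823635 269.65965962   7.        ]
0.17 [584.90040412 270.63182219   7.        ]
top short_bar_center 0.81 [264. 262.  30.  29.] ((497.05908203125, 235.63229370117188), (68.80702209472656, 21.94397735595703), 58.919776916503906)
top long_bar_center 0.73 [272. 226.  49.  36.] ((564.3197631835938, 226.6275634765625), (99.6384506225586, 16.640151977539062), 59.02557373046875)
0.8 [513.26606421 264.410531     7.        ]
0.21 [559.75267689  78.44809351   7.        ]
5.55 [618.95506313 315.70201503 118.12105295] [3.03486442e-01 8.01647114e-01 1.05673638e+00 1.61136483e-06
 1.28508772e+00 8.51474480e-01]
[-9.961e+00 -6.267e+00  3.834e+00 -1.000e-03  1.000e-03  0.000e+00]
[-9.953e+00 -6.259e+00  9.734e+00 -1.000e-03  1.000e-03  0.000e+00]
```

View pics/scene1.png

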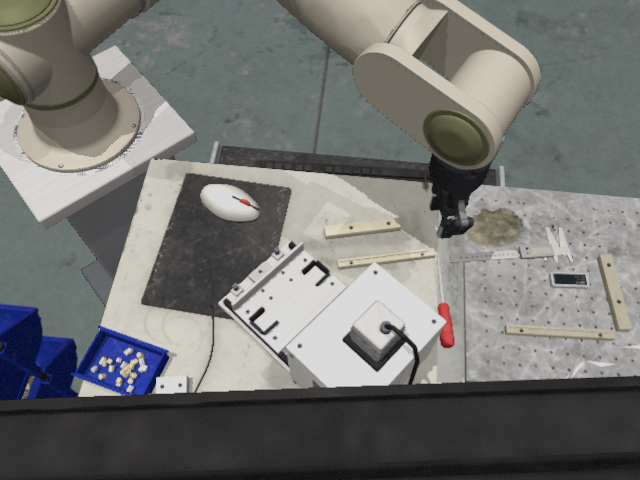

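step_arm(
  commands="0.55 -9.95 -6.25 3.8 0 0 0; 0.55 -9.95 -6.25 3.8 0 0 0; 0.55 -9.95 -6.25 3.8 0 0 0; 0.55 -9.95 -6.25 3.8 0 0 0; 0.55 -9.95 -6.25 3.8 0 0 0; 0.55 -9.95 -6.25 7 0 0 0; 0.55 -9.95 -6.25 9.7 0 0 0; 0.55 -9.95 -6.25 9.7 0 0 0; 0.1 -9.95 -6.25 9.7 0 0 0; 0.1 -9.95 -6.25 9.7 0 0 0; 0.1 -9.95 -6.25 9.7 0 0 0; 0.1 -9.95 -6.25 9.7 0 0 0; 0.1 -9.95 -6.25 9.7 0 0 0; 0.1 -9.95 -6.25 9.7 0 0 0; 0.1 -9.95 -6.25 9.7 0 0 0; 0.1 -9.95 -6.25 9.7 0 0 0",
  newtons=40,
)

```text
time_s: 6.88
eef_pos: [515.6, 263.9, 24.2]
ee_rot: [0.0, 0.872, 0.489, 0.002]
force: [1.3, 0.8, 7.2]
grip_width: 0.219
grip_force: 41.1
```

step_arm(
  commands="0.1 0 0 -3 0 0 0; 0.1 0 0 -6 0 0 0; 0.1 0 0 -9 0 0 0; 0.1 0 0 -9 0 0 0; 0.1 0 0 -9 0 0 0; 0.1 0 0 -9 0 0 0",
)

```text
time_s: 7.38
eef_pos: [513.8, 263.4, 112.0]
ee_rot: [-0.0, 0.872, 0.489, -0.0]
force: [0.4, 0.9, -0.1]
grip_width: 0.217
grip_force: 40.3
```

```bash
cat >> h.py <<'E'
def bar(c,z,lab="short_bar_center"):
    d=trace(c,lab)
    if not d: return print(c,"no",lab)
    for d in d[:1]:
      m=d["mask"].astype(np.uint8);cn=max(cv2.findContours(m,0,2)[0],key=cv2.contourArea)[:,0].astype(float)
      P=np.array([at_z(c,p,z)[:2] for p in cn],np.float32);print(c,lab,round(d["score"],2),np.round(d["rect"]),[np.round(v,1) for v in cv2.minAreaRect(P)])
E
python3 - <<'E'
from h import *
s=sense();print(s["time_s"],s["eef_pos"],s["grip_width"],s["joints"][4:])
zt=s["eef_pos"][2]-24.2+14
for c in("scene","top"):
  im=capture(c);cv2.imwrite(f"pics/{c}2.png",im[:,:,::-1]);bar(c,zt)
  for d in spot_point(c,"short_bar_center")[:2]: print(d["score"],at_z(c,d["xy"],zt-7))
print(delta([551,79.7,110],pose(6.5)))
E
```

```text
7.3833 [513.80647972 263.37493201 111.97733414] 0.2167310076250079 [1.07863787 0.81880277]
scene short_bar_center 0.79 [367. 199.  81.  23.] [array([497.1, 230.5]), array([60.8, 30.1]), np.float64(60.6)]
0.73 [511.57324038 261.24984126  94.77733414]
top no short_bar_center
[-1.3742e+01  1.2735e+01  1.6400e-01 -1.0000e-03  1.0000e-03 -6.6100e-01]
```

step_arm(
  commands="0.1 -13.74 12.74 0 0 0 -0.661; 0.1 -13.74 12.74 0 0 0 -0.661; 0.1 -13.74 12.74 0 0 0 -0.661; 0.1 -13.74 12.74 0 0 0 -0.661; 0.1 -13.74 12.74 0 0 0 -0.661; 0.1 -13.74 12.74 0 0 0 -0.661; 0.1 -13.74 12.74 0 0 0 -0.661; 0.1 -13.74 12.74 0 0 0 -0.661; 0.1 -13.74 12.74 1 0 0 -0.661; 0.1 -13.74 12.74 2 0 0 -0.661; 0.1 -13.74 12.74 2 0 0 -0.661; 0.1 -13.74 12.74 2 0 0 -0.661",
)

```text
time_s: 8.68
eef_pos: [550.7, 80.4, 91.3]
ee_rot: [-0.001, 0.666, 0.746, -0.001]
force: [0.5, -0.6, -0.2]
grip_width: 0.217
grip_force: 40.3
```

```bash
python3 - <<'E'
from h import *
s=sense();print(s["time_s"],s["eef_pos"],s["grip_width"])
zt=s["eef_pos"][2]-24.2+14
o=[]
for c in("scene","top"):
  im=capture(c)[:,:,::-1];bar(c,zt)
  for l,z in(("short_bar_center",zt-7),("nest",40),("lip",51),("carriage",33),("mouth",92)):
    for d in spot_point(c,l)[:1]: print(l,round(d["score"],2),np.round(d["xy"]),np.round(at_z(c,d["xy"],z),1))
  u,v=(225,215) if c=="scene" else (290,155)
  o.append(cv2.resize(im[v:v+150,u:u+130],None,fx=3,fy=3,interpolation=cv2.INTER_CUBIC))
cv2.imwrite("pics/c2.png",np.hstack(o))
E
```

```text
8.6833 [550.67479634  80.43541439  91.25078016] 0.2167573021392607
scene short_bar_center 0.75 [287. 289.  69.  62.] [array([555.6,  47. ]), array([21.6, 64.8]), np.float64(7.0)]
short_bar_center 0.94 [289. 287.] [550.   84.   74.1]
nest 0.79 [290. 295.] [547.   85.3  40. ]
lip 0.97 [266. 273.] [498.4  76.   51. ]
carriage 0.88 [292. 298.] [551.9  85.8  33. ]
mouth 0.59 [289. 297.] [569.6  69.5  92. ]
top short_bar_center 0.5 [349. 175. 115. 220.] [array([654.6,  83.9]), array([373.5, 189.1]), np.float64(7.4)]
```

View pics/c2.png

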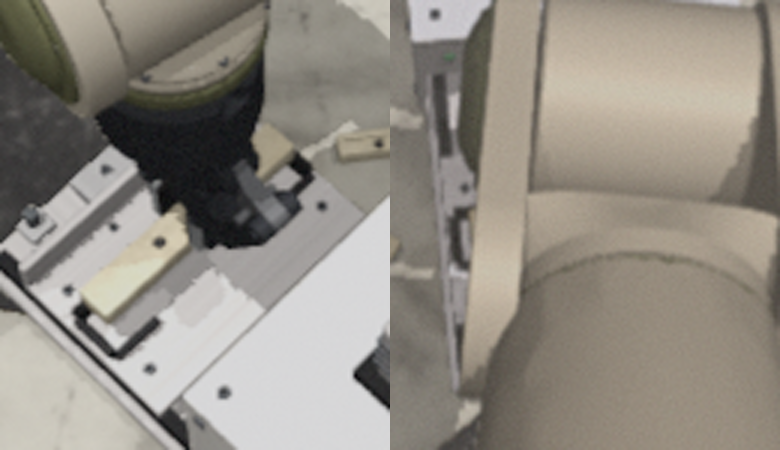

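```bash
python3 - <<'E'
from h import *
from scipy import ndimage as N
for c,pts in(("top",((318,232),(385,222))),("scene",((316,271),(263,321)))):
  g=cv2.imread(f"pics/{c}0.png").max(2);C=[]
  for u,v in pts:
    w=18;roi=g[v-w:v+w,u-w:u+w];m=roi<95;l,n=N.label(m)
    k=np.argsort(-N.sum(m,l,range(1,n+1)))[:3]+1
    info=[(int((l==i).sum()),np.round(np.array(N.center_of_mass(l==i))[::-1]+[u-w,v-w],1).tolist(),[(s.start,s.stop) for s in N.find_objects(l)[i-1]]) for i in k];print(c,info)
E
```

```text
top [(112, [316.0, 232.6], [(10, 31), (10, 28)])]
top [(115, [387.5, 226.5], [(14, 35), (9, 28)])]
scene [(206, [316.8, 269.9], [(7, 33), (4, 32)]), (2, [331.5, 283.0], [(30, 31), (33, 35)]), (1, [304.0, 260.0], [(7, 8), (6, 7)])]
scene [(186, [260.5, 321.4], [(5, 32), (4, 33)]), (14, [257.5, 335.0], [(29, 36), (9, 17)]), (13, [247.8, 326.2], [(20, 27), (0, 7)])]
```

```bash
python3 - <<'E'
from h import *
for z in(44,47):
 for c,a,b in(("top",(316,232.6),(387.5,226.5)),("scene",(316.8,269.9),(260.5,321.4))):
  A,B=at_z(c,a,z)[:2],at_z(c,b,z)[:2];d=A-B;print(c,z,(A+B)/2,np.linalg.norm(d),np.degrees(np.arctan2(d[1],d[0]))-90)
yb=np.array([np.cos(np.radians(58.6)),np.sin(np.radians(58.6))]);xb=np.array([yb[1],-yb[0]])
for p in((226.25,238.25),(256.75,258.25)):
  q=at_z("top",p,14)[:2]-[513.5,263.3];print("hole rel",q@xb,q@yb)
q=at_z("scene",(278,295.7),81)[:2]-[550.7,80.4];a=np.radians(6.5);print("hole now rel tcp",q@[np.cos(a),np.sin(a)],q@[-np.sin(a),np.cos(a)])
# edges of bar end in scene now: corners of top face
for p in((80,288),(105,318)):
  P=at_z("scene",(225+p[0]/3,215+p[1]/3),81)[:2]-[550.7,80.4];print("corner",P@[np.cos(a),np.sin(a)],P@[-np.sin(a),np.cos(a)])
E
```

```text
top 44 [554.06346634  80.94351028] 123.5469756044435 6.565803109499157
scene 44 [548.53080709  83.20940607] 120.91884658163835 6.69873643133586
top 47 [553.5334197   81.16986151] 123.12501982467036 6.565803109499129
scene 47 [549.67873437  82.4989105 ] 120.46947090672772 6.698736431335803
hole rel 0.9531517299574546 44.43250427832384
hole rel 0.9430424747045993 -20.846140443197832
hole now rel tcp 0.14281456332288212 -19.66757424509917
corner -9.501304512538459 -62.99241575262413
corner 10.47523181783366 -65.0458564452052
```

step_arm(
  commands="0.1 0.08 0.04 0.8 0 0 0; 0.1 0.08 0.04 1.4 0 0 0; 0.1 0.08 0.04 1.8 0 0 0; 0.1 0.08 0.04 2.1 0 0 0; 0.1 0.08 0.04 2.4 0 0 0; 0.1 0.08 0.04 2.4 0 0 0",
)

```text
time_s: 9.88
eef_pos: [551.3, 80.6, 67.6]
ee_rot: [-0.0, 0.666, 0.746, -0.0]
force: [0.7, 0.9, 0.5]
grip_width: 0.214
grip_force: 40.3
```

```bash
python3 - <<'E'
from h import *
s=sense();print(s["time_s"],s["eef_pos"],s["force"],s["wrist_torque"])
im=capture("scene")[:,:,::-1]
cv2.imwrite("pics/c3.png",cv2.resize(im[245:345,230:340],None,fx=5,fy=5,interpolation=cv2.INTER_CUBIC))
E
```

```text
9.8833 [551.30740236  80.62019701  67.5778518 ] [0.65223735 0.92664026 0.48533487] [ 0.01839312 -0.01366166  0.06412162]
```

View pics/c3.png

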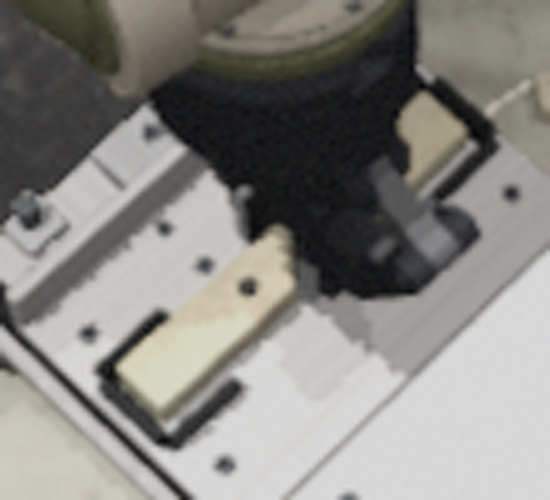

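step_arm(
  commands="0.1 0 0 0.2 0 0 0; 0.1 0 0 0.35 0 0 0; 0.1 0 0 0.35 0 0 0; 0.1 0 0 0.35 0 0 0; 0.28 0 0 0.3 0 0 0; 0.4 0 0 0.3 0 0 0; 0.4 0 0 0.3 0 0 0; 0.4 0 0 0.3 0 0 0; 0.4 0 0 0.3 0 0 0; 0.4 0 0 0.3 0 0 0; 0.4 0 0 -1.5 0 0 0; 0.4 0 0 -4 0 0 0; 0.4 0 0 -8 0 0 0; 0.4 0 0 -8 0 0 0; 0.4 0 0 -8 0 0 0",
)

```text
time_s: 11.18
eef_pos: [552.5, 80.6, 150.3]
ee_rot: [0.002, 0.666, 0.746, 0.001]
force: [-0.1, 0.2, -0.8]
grip_width: 0.4
grip_force: 0.0
```

```bash
python3 - <<'E'
from h import *
s=sense();print(s["time_s"],s["eef_pos"],s["force"],s["joints"])
im=capture("scene")[:,:,::-1]
cv2.imwrite("pics/c4.png",cv2.resize(im[245:345,230:340],None,fx=5,fy=5,interpolation=cv2.INTER_CUBIC))
bar("scene",54)
d=np.array([np.cos(np.radians(6.6)),np.sin(np.radians(6.6))]);n=np.array([551.3,81.3])
# retreat behind lip, closed, tool y to reader -y (tool x -> +reader x), tilted forward 50 deg
for b,z in((110,170),(95,80)): print(delta([*(n-b*d),z],pose(6.6-90,50)))
print(delta([*(n-110*d),170],pose(6.6-90)))
E
```

```text
11.1833 [552.51259796  80.61619602 150.26728439] [-0.06111479  0.16801607 -0.76505144] [-6.49421143e-02  4.75777111e-01  1.53005097e+00  1.10237087e-05
  1.13136799e+00 -1.78056199e-01]
scene short_bar_center 0.9 [289. 299.  67.  58.] [array([552.8,  79.8]), array([ 23.9, 130.3]), np.float64(6.4)]
[  0.042 -10.986  -2.224  -0.681   0.683   1.459]
[ 0.044 -9.476  6.774 -0.681  0.683  1.459]
[ 4.2000e-02 -1.0986e+01 -2.2240e+00 -1.0000e-03  1.0000e-03  1.5690e+00]
```

View pics/c4.png

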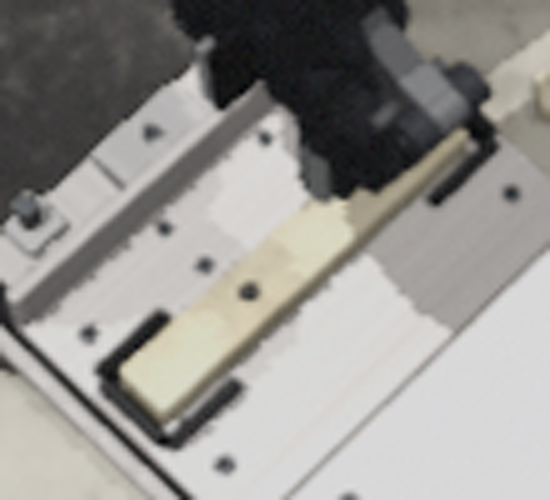

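step_arm(
  commands="0 0 -11 -2.2 0 0 0; 0 0 -11 -2.2 -0.2 0.2 0.43; 0 0 -11 -2.2 -0.681 0.683 1.459; 0 0 -11 -2.2 -0.681 0.683 1.459; 0 0 -11 -2.2 -0.681 0.683 1.459; 0 0 -11 -2.2 -0.681 0.683 1.459; 0 0 -11 -2.2 -0.681 0.683 1.459; 0 0 -11 -2.2 -0.681 0.683 1.459; 0 0 -11 -2.2 -0.681 0.683 1.459; 0 0 -11 -2.2 -0.681 0.683 1.459; 0 0 -11 -2.2 -0.681 0.683 1.459; 0 0 -11 -2.2 -0.681 0.683 1.459; 0 0 -11 -2.2 -0.681 0.683 1.459; 0 0 -11 -2.2 -0.681 0.683 1.459; 0 0 -11 -2.2 -0.681 0.683 1.459; 0 0 -11 -2.2 -0.681 0.683 1.459; 0 0 -11 -2.2 -0.681 0.683 1.459; 0 0 -11 -2.2 -0.681 0.683 1.459; 0 0 -11 -2.2 -0.681 0.683 1.459",
  newtons=20,
)

```text
time_s: 12.87
eef_pos: [441.9, 68.4, 169.5]
ee_rot: [-0.025, 0.905, 0.052, 0.421]
force: [-0.4, -0.6, -0.3]
grip_width: -0.001
grip_force: 0.0
```

```bash
python3 - <<'E'
from h import *
s=sense();print(s["time_s"],s["eef_pos"],s["force"],s["joints"])
print(Ro.from_quat(s["ee_rot"],scalar_first=True).as_matrix().round(3))
for c in("scene","top"):
  im=capture(c)[:,:,::-1];cv2.imwrite(f"pics/{c}5.png",im);bar(c,54)
  for l,z in(("short_bar_center",47),("nest",40),("lip",51),("carriage",33),("reader",0),("mouth",92)):
    for d in spot_point(c,l)[:1]: print(l,round(d["score"],2),np.round(d["xy"]),np.round(at_z(c,d["xy"],z),1))
d=np.array([np.cos(np.radians(6.6)),np.sin(np.radians(6.6))]);n=np.array([551.3,81.3])
print(delta([*(n-110*d),58],pose(6.6-90,50)))
E
```

```text
12.8667 [441.92908107  68.35259873 169.54732723] [-0.40324861 -0.60089365 -0.26351209] [-0.2754054  -0.01027812  2.401186    1.83230909  0.30740016 -0.53310103]
[[ 0.639  0.116  0.76 ]
 [ 0.074 -0.993  0.089]
 [ 0.765 -0.    -0.644]]
scene short_bar_center 0.68 [289. 296.  65.  62.] [array([552.8,  80.2]), array([ 23.8, 131. ]), np.float64(6.4)]
short_bar_center 0.75 [292. 296.] [553.7  83.6  47. ]
nest 0.78 [288. 298.] [548.8  79.2  40. ]
lip 0.64 [265. 273.] [498.2  74.8  51. ]
carriage 0.76 [293. 296.] [549.3  89.4  33. ]
top short_bar_center 0.68 [353. 231.  74.  16.] [array([550.5,  78.8]), array([ 21.7, 129. ]), np.float64(6.3)]
short_bar_center 0.85 [349. 230.] [552.1  85.7  47. ]
nest 0.91 [356. 232.] [550.3  73.1  40. ]
lip 0.8 [357. 260.] [500.8  72.2  51. ]
carriage 0.7 [353. 230.] [554.6  77.8  33. ]
reader 0.65 [347. 195.] [625.4  88.2   0. ]
mouth 0.8 [350. 176.] [635.4  89.8  92. ]
[-8.625e+00 -4.300e-02  7.191e+00 -0.000e+00 -1.000e-03 -0.000e+00]
```

View pics/scene5.png

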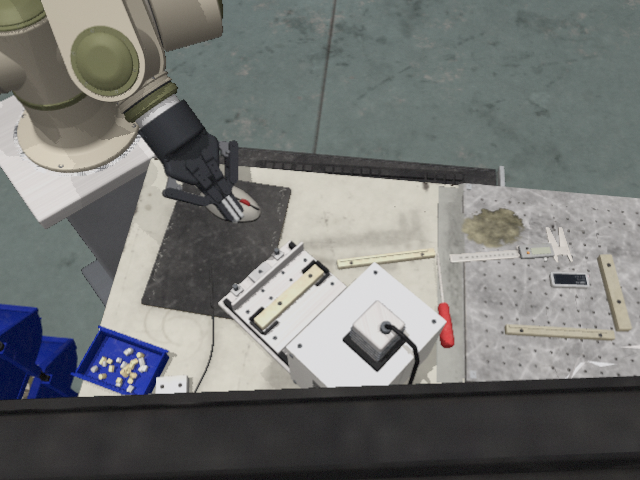

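step_arm(
  commands="0 -7 0.03 9.1 0 0 0; 0 -7 0.03 9.1 0 0 0; 0 -7 0.03 9.1 0 0 0; 0 -7 0.03 9.1 0 0 0; 0 -7 0.03 9.1 0 0 0; 0 -7 0.03 9.1 0 0 0",
)

```text
time_s: 14.17
eef_pos: [465.7, 70.8, 53.2]
ee_rot: [-0.025, 0.907, 0.051, 0.418]
force: [-2.1, -0.1, 0.4]
grip_width: -0.002
grip_force: 0.0
```

```bash
python3 - <<'E'
from h import *
s=sense();print(s["time_s"],s["eef_pos"],s["force"],s["joints"])
d=np.array([np.cos(np.radians(6.5)),np.sin(np.radians(6.5))]);n=np.array([551.4,80.6]);q=s["eef_pos"][:2]-n;print(q@d,q@[-d[1],d[0]])
for k in(-70,0,60): print(k,delta([*(n+k*d),57],pose(6.5-90,50)))
E
```

```text
14.1667 [465.69364751  70.77258201  53.21469678] [-2.12191758 -0.14410557  0.36513206] [-0.24064369  0.43587031  2.40549833  2.64292941  0.59014741 -1.37989251]
-86.26791498387728 -0.062011384526146074
-70 [ 1.344 -0.006  0.992 -0.003  0.008 -0.002]
0 [ 5.888e+00 -0.000e+00  6.316e+00 -3.000e-03  8.000e-03 -2.000e-03]
60 [ 9.783e+00  5.000e-03  1.088e+01 -3.000e-03  8.000e-03 -2.000e-03]
```

step_arm(
  commands="0 0.6 0 0.3 0 0 0; 0 1 0 0.6 0 0.004 0; 0 1.34 0 1 0 0.008 0; 0 1.34 0 1 0 0.008 0; 0 1.66 0 1.37 0 0.008 0; 0 1.99 0 1.75 0 0.008 0; 0 2.31 0 2.13 0 0.008 0; 0 2.64 0 2.51 0 0.008 0; 0 2.64 0 2.51 0 0.008 0",
)

```text
time_s: 14.92
eef_pos: [504.0, 75.0, 62.7]
ee_rot: [-0.025, 0.903, 0.052, 0.427]
force: [-0.7, -0.2, 0.2]
grip_width: -0.001
grip_force: 0.0
```

```bash
cat > st.py <<'E'
from h import *
s=sense();print(s["time_s"],s["eef_pos"],s["force"],s["joints"].round(2))
d=np.array([np.cos(np.radians(6.5)),np.sin(np.radians(6.5))]);n=np.array([551.4,80.6]);q=s["eef_pos"][:2]-n;print(q@d,q@[-d[1],d[0]])
for k in(0,60,75): print(k,delta([*(n+k*d),56],pose(6.5-90,50)))
c="top";im=capture(c);bar("top",54);capture("scene");bar("scene",54)
E
python3 st.py
```

```text
14.9167 [504.04678353  75.01529519  62.69090833] [-0.66118455 -0.1934355   0.16750158] [-0.2   0.45  2.31  2.64  0.53 -1.34]
-47.681029688858054 -0.18826923359136316
0 [ 2.510e+00 -9.000e-03  4.109e+00 -2.000e-03 -1.000e-02  1.000e-03]
60 [ 6.320e+00  4.000e-03  8.744e+00 -2.000e-03 -1.000e-02  1.000e-03]
75 [ 7.272e+00  7.000e-03  9.903e+00 -2.000e-03 -1.000e-02  1.000e-03]
top short_bar_center 0.75 [353. 219.  75.  19.] [array([569.8,  80.3]), array([ 23.5, 129.3]), np.float64(7.1)]
scene short_bar_center 0.85 [299. 304.  70.  63.] [array([573. ,  82.3]), array([ 23.4, 131.4]), np.float64(6.6)]
```

step_arm(
  commands="0 -0.25 0 0.22 0 0 0; 0 -0.5 0 0.43 0 -0.005 0; 0 -0.5 0 0.43 0 -0.01 0; 0 -0.1 0 0.92 0 -0.01 0; 0 0.33 0 1.45 0 -0.01 0; 0 0.77 0 1.98 0 -0.01 0; 0 1.2 0 2.51 0 -0.01 0; 0 1.64 0 3.05 0 -0.01 0; 0 2.07 0 3.58 0 -0.01 0; 0 2.51 0 4.11 0 -0.01 0; 0 2.51 0 4.11 0 -0.01 0; 0 2.51 0 4.11 0 -0.01 0",
)

```text
time_s: 16.12
eef_pos: [551.1, 80.5, 56.1]
ee_rot: [-0.025, 0.905, 0.052, 0.422]
force: [-1.0, 0.1, 0.3]
grip_width: 0.003
grip_force: 0.0
```

```bash
python3 st.py
```

```text
16.1167 [551.05351499  80.53986287  56.07127034] [-0.98618068  0.08044031  0.32469174] [-0.16  0.51  2.17  2.65  0.45 -1.29]
-0.3510654733883273 -0.020527340514896124
0 [ 0.017 -0.002  0.031 -0.002 -0.001  0.001]
60 [ 3.870e+00  1.100e-02  4.631e+00 -2.000e-03 -1.000e-03  1.000e-03]
75 [ 4.833e+00  1.400e-02  5.781e+00 -2.000e-03 -1.000e-03  1.000e-03]
top short_bar_center 0.82 [348. 192.  77.  18.] [array([618.4,  86. ]), array([ 25.5, 131.4]), np.float64(5.4)]
scene no short_bar_center
```

step_arm(
  commands="0 0.5 0 0.6 0 0 0; 0 1 0 1.2 0 0 0; 0 1.5 0 1.8 0 0 0; 0 2 0 2.4 0 0 0; 0 2.5 0 3 0 0 0; 0 3 0 3.6 0 0 0; 0 3.5 0 4.18 0 0 0; 0 3.87 0.01 4.63 0 0 0; 0 3.87 0.01 4.63 0 0 0; 0 3.87 0.01 4.63 0 0 0",
)

```text
time_s: 17.15
eef_pos: [610.9, 87.3, 55.8]
ee_rot: [-0.025, 0.905, 0.052, 0.422]
force: [-0.5, 0.1, 0.2]
grip_width: 0.003
grip_force: 0.0
```

```bash
python3 st.py
```

```text
17.15 [610.90311774  87.32380993  55.8241885 ] [-0.47459946  0.10776772  0.22616862] [-0.12  0.58  2.    2.6   0.35 -1.21]
59.88178000675324 -0.05535584357387968
0 [-3.833e+00 -1.700e-02 -4.601e+00 -2.000e-03 -1.000e-03  1.000e-03]
60 [ 0.021 -0.006 -0.002 -0.002 -0.001  0.001]
75 [ 9.850e-01 -3.000e-03  1.147e+00 -2.000e-03 -1.000e-03  1.000e-03]
top no short_bar_center
scene no short_bar_center
```

step_arm(
  commands="0 0.13 0 0.15 0 0 0; 0 0.26 0 0.3 0 0 0; 0 0.39 0 0.46 0 0 0; 0 0.51 0 0.61 0 0 0; 0 0.58 0 0.69 0 0 0; 0 0.58 0 0.69 0 0 0",
)

```text
time_s: 17.85
eef_pos: [619.4, 88.4, 55.4]
ee_rot: [-0.024, 0.905, 0.052, 0.422]
force: [-0.5, -0.5, 1.1]
grip_width: -0.001
grip_force: 0.7
```

step_arm(
  commands="0 0.1 0 0.12 0 0 0; 0 0.2 0 0.23 0 0 0; 0 0.26 0 0.31 0 0 0; 0 0.26 0 0.31 0 0 0",
)

```text
time_s: 18.18
eef_pos: [623.4, 88.9, 55.4]
ee_rot: [-0.024, 0.905, 0.052, 0.422]
force: [-1.8, -0.4, 1.0]
grip_width: -0.001
grip_force: 1.0
```

step_arm(
  commands="0 0.1 0 0.12 0 0 0; 0 0.19 0 0.23 0 0 0; 0 0.19 0 0.23 0 0 0; 0 0.19 0 0.23 0 0 0",
)

```text
time_s: 18.52
eef_pos: [625.5, 89.2, 55.1]
ee_rot: [-0.024, 0.905, 0.052, 0.421]
force: [-12.5, -0.8, 7.2]
grip_width: 0.001
grip_force: 6.4
```

step_arm(
  commands="0 0.06 0 0.08 0 0 0; 0 0.1 0 0.12 0 0 0; 0 0.1 0 0.12 0 0 0; 0 0.1 0 0.12 0 0 0",
)

```text
time_s: 18.85
eef_pos: [625.8, 89.3, 54.9]
ee_rot: [-0.024, 0.906, 0.052, 0.42]
force: [-30.3, -4.3, 18.6]
grip_width: 0.001
grip_force: 15.3
```

```bash
python3 - <<'E'
from h import *
o=[]
for c,u,v,w in(("scene",220,210,130),("top",290,80,130)):
  im=capture(c)[:,:,::-1];o.append(cv2.resize(im[v:v+150,u:u+w],None,fx=3,fy=3,interpolation=cv2.INTER_CUBIC))
cv2.imwrite("pics/c6.png",np.hstack(o));print(sense()["force"],sense()["eef_pos"])
E
```

```text
[-30.64771243  -4.89924911  19.75544547] [625.76551614  89.30237193  54.88171876]
```

View pics/c6.png

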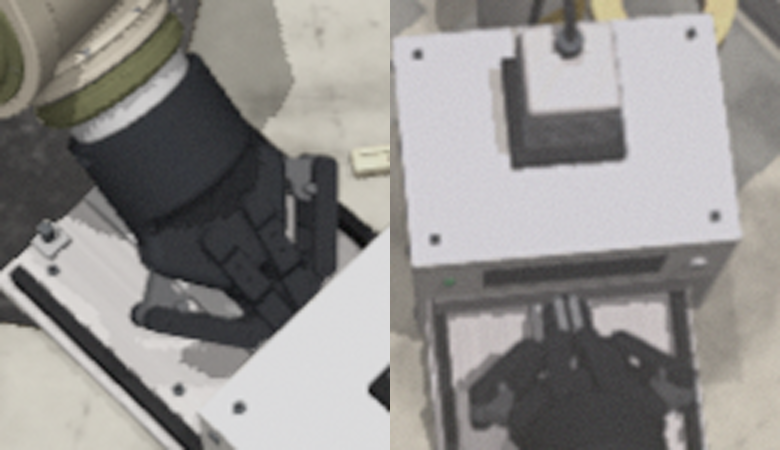

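step_arm(
  commands="0 -0.3 0 -0.36 0 0 0; 0 -0.9 0 -1.1 0 0 0; 0 -1.9 0 -2.3 0 0 0; 0 -3.2 0 -3.8 0 0 0; 0 -4.5 0 -5.4 0 0 0; 0 -5.8 0 -6.9 0 0 0; 0 -7.1 0 -8.4 0 0 0; 0 -7.1 0 -8.4 0 0 0; 0 -5 0 -10.3 0 0 0; 0 -2.5 0 -12.4 0 0 0; 0 0 0 -14.5 0 0 0; 0 0 0 -14.5 0 0 0; 0 0 0 -14.5 0 0 0; 0 0 0 -14.5 0 0 0",
)

```text
time_s: 20.12
eef_pos: [518.2, 76.5, 149.3]
ee_rot: [-0.024, 0.905, 0.052, 0.422]
force: [-1.1, -0.3, -0.7]
grip_width: 0.0
grip_force: 0.0
```

```bash
python3 - <<'E'
from h import *
s=sense();print(s["time_s"],s["eef_pos"],s["force"])
o=[]
for c,u,v,w in(("scene",220,210,130),("top",290,80,130)):
  im=capture(c)[:,:,::-1];o.append(cv2.resize(im[v:v+150,u:u+w],None,fx=3,fy=3,interpolation=cv2.INTER_CUBIC))
  for l,z in(("lip",51),("mouth",92),("short_bar_center",47)):
    for d in spot_point(c,l)[:1]: print(c,l,round(d["score"],2),np.round(d["xy"]),np.round(at_z(c,d["xy"],z),1))
cv2.imwrite("pics/c7.png",np.hstack(o))
E
```

```text
20.1167 [518.23742881  76.4873667  149.34504271] [-1.06464378 -0.31299406 -0.70701518]
scene mouth 0.72 [330. 320.] [634.1  92.8  92. ]
top lip 0.81 [347. 180.] [639.9  91.7  51. ]
top mouth 0.65 [347. 177.] [634.1  93.9  92. ]
```

View pics/c7.png

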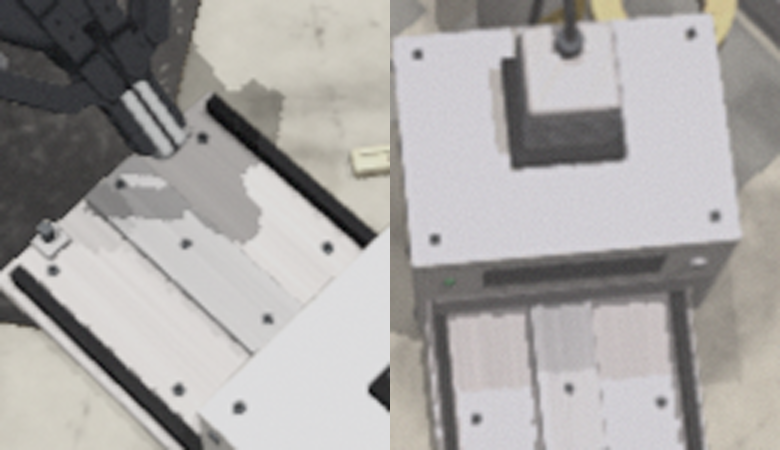

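```bash
python3 -c "
from rig import *
print(finish_job())"
```

```text
the job is handed in; nothing more can be done
None
```

I laid the short bar in the nest, pushed the carriage against its end stop with about 36 N, withdrew the arm clear, and handed the job in at about 20 s; the hood hid the bar at the end, so I last saw it lying in the nest partway through the push.

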